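# Close down the coffee corner: flush, bleed and re-rack the toppings

## Robot

A 7-joint arm with a two-finger parallel gripper is mounted at the origin on a cart in front of the work surface, level with it; the furniture and walls round the work are solid. World frame = base frame: x ahead of the robot, y to its left, z up, the work surface at z = 0. Lengths are in m, angles in degrees, forces in N, time in s.
With the tool pointing down it reaches from about 0.425 to 0.925 m from the base axis. Payload 6.8 kg.
Tool frame: the origin (TCP) lies at the very end of the fingers, on their centre line; the grasp point (between the pads) lies 19 mm behind it; z points along the fingers, y is the line along which they close (so a half turn about z gives the same grasp; the last joint's range is limited). The gripper opens to 85 mm and grips with 20 to 120 N. Pads are 22 mm wide; open, the fingers measure 114 mm over their backs; the gripper's body (76 mm by 85 mm) begins 54 mm behind the grasp point. The pads swing forward as they close: fully open they stand 13 mm farther back than shut.
Start: joints at [70.296, 27.33, 1.283, 89.118, -0.659, 63.558, -4.761], TCP at [0.158, -0.656, 0.231] pointing down, gripper open.
Joint ranges: [-169.35, 169.35], [-19.33, 120.38], [-80.79, 83.38], [13.8, 139.57], [-78.32, 258.32], [9.67, 109.79], [-169.56, 169.56]. Speed limits (degrees/s): [136.94, 136.94, 180, 180, 180, 180, 180].

## Interface

Orientations are given as a 3x3 rotation matrix whose columns are the frame's x, y, z axes.
In Python, from station import arm, order, grab_frame gives the robot as it stands (arm), with the cameras as plain functions and the job (order).
- The arm moves only by the shell command python3 nudge.py 'ROWS' [FORCE]. ROWS is a JSON list of rows, 1 to 5 of them, each of 7 numbers: a rotation vector rx, ry, rz in degrees, then dx, dy, dz in m, then the finger opening in m; each row is the pose to reach, as a shift and turn from the pose commanded when the command began, along the tool's axes at that moment; what a row does not reach only later rows make up. A row lasts 1/12 s, in which the tool goes at most 0.0417 m and 7.16 degrees, less where a joint would pass 70% of its speed; a pose out of reach is approached as far as the arm can. The fingers move at their own pace and stop on an object; FORCE is the grip in N (left out, the last holds). Time passes only in rows, so rows that do not move let the fingers close. It prints the time, the measured TCP pose, the force, the opening and the grip force at its end.
- arm.state(): the state, without advancing time (a new reading comes with each control period).
- grab_frame(name): name is "side" or "top"; returns a dict with "frame" (384x512x3 uint8, red, green, blue), "fx", "fy", "cx", "cy" (pixels), "eye" and "rotation" of the camera in the world. Camera axes: x right, y down, z forward; pixel columns grow to the right and rows downward; lengths in m; the calibration is good to about 2 mm. A picture is of the moment at which its call begins. There is no depth.
- order.sign_off(): hands the job in; it is judged then, once.
The state is a dict: "clock": time; "joints": joint angles; "joint_velocities": joint speeds; "joint_efforts": joint torques, N m; "ee_pos": TCP position; "orientation": TCP orientation; "contact_force": force on the tool from outside, world axes, zero at the start; "moment": the same for the moment, N m; "opening": finger opening in m; "gripper_force": force on a finger pad.
Only numpy, scipy, OpenCV 4.12 (cv2) and the standard library are available. Lean on these libraries where they do the work, as an engineer would, in place of code of your own. Each camera call takes 0.05 s, during which the arm holds its last target. There are 200 camera calls.

## Task

Close down the coffee corner for the night: flush the coffee machine while its boiler still has pressure (push the spring-centred toggle over to its blue-dot side, keep it there for a good second and let it spring back), and only then turn the closed steam lever to half open, 45 degrees, with its red end at the red middle mark, and leave it there to bleed the boiler. Before, between or after that, tidy the rack of topping tins: the tins still in it have slid up against one another, so push them apart and put every stray tin back in, until each tin stands upright in the rack squarely behind the label tab of its own lid colour. Leave the mug and the teaspoon where they are.

Things in the scene. Friction and masses are not known exactly. Their poses are not given: they have to be found in the camera images.
- coffee_machine: fixed steel espresso machine, 235 mm deep (x), 140 mm wide (y), flat black top deck 209 mm above the table; origin under its centre at table height; -x its front (filter handle sticks out there to x = -184 mm, 122 mm high), +y its left seen from the robot. On the deck: flush toggle near the front, steam lever near the middle, a rail 20 mm high at the rear; steam wand at its right (y = -85 mm)
- toggle_tip (a point): centre of the black ball (15 mm diameter) on the tip of the flush toggle, a steel stem 8 mm thick on the machine's deck; pivot 37 mm below this point when centred, at x = -75, y = +18, z = 213 mm in the machine's frame. A blue dot on its plate marks the flush side (machine's +y, left), a grey dot the other side; it can be pushed by the ball with shut fingers
- flush_toggle (a joint): lean of the toggle, rad: 0 upright (start), positive towards the blue dot (machine's +y), negative towards the grey dot; stops at +-0.5; a spring (0.30 N m per rad, about 4 N at the tip at full lean) returns it to 0. It counts as pushed over beyond +0.3 and as back within 0.08 of 0
- valve_grip (a point): middle of the steam lever on its vertical turning axis, 245 mm above the table, at x = +28, y = -28 mm in the machine's frame. The lever is a black bar 12 mm thick, 22 mm high (11 mm above and below this point), reaching 40 mm from the axis at its red end, 20 mm at the other; it can be gripped across its thickness right over the axis
- steam_valve (a joint): opening of the steam lever, rad: 0 closed (red end to the front, machine's -x), growing counter-clockwise seen from above, red end turning to the machine's right (-y) at 1.571, full open; the red middle mark is at 0.785. Stiff (0.1 N m), stays where it is left
- tin_rack: fixed wooden topping rack, 307 mm long (y), 76 mm deep (x), origin under its centre at table height, x to its back, y to its left seen from the robot. One open groove 49 mm wide, 289 mm long along y, floor 12 mm above the table, front and back lip tops at 28 mm, end walls at 44 mm. Six places 47.5 mm apart, at y = +118.75, +71.25, +23.75, -23.75, -71.25, -118.75 mm, each marked by a coloured tab
- tab_white: white label tab on the rack's front lip, 36 mm wide, top 30 mm above the table: the place of the white tin. Origin at table height, 33 mm in front of the middle of that place: a tin there has its axis at x = +33 mm, y = 0 in this frame, its underside at z = +12 mm. x to the back of the rack, y along the row to the left. Always the first place of the six, counted from the left.
- tab_brown: brown label tab on the rack's front lip, 36 mm wide, top 30 mm above the table: the place of the brown tin. Origin at table height, 33 mm in front of the middle of that place: a tin there has its axis at x = +33 mm, y = 0 in this frame, its underside at z = +12 mm. x to the back of the rack, y along the row to the left. Brown, blue and green tabs swap places between starts.
- tab_blue: dark blue label tab on the rack's front lip, 36 mm wide, top 30 mm above the table: the place of the blue tin. Origin at table height, 33 mm in front of the middle of that place: a tin there has its axis at x = +33 mm, y = 0 in this frame, its underside at z = +12 mm. x to the back of the rack, y along the row to the left. Brown, blue and green tabs swap places between starts.
- tab_red: red label tab on the rack's front lip, 36 mm wide, top 30 mm above the table: the place of the red tin. Origin at table height, 33 mm in front of the middle of that place: a tin there has its axis at x = +33 mm, y = 0 in this frame, its underside at z = +12 mm. x to the back of the rack, y along the row to the left. Always the fourth place of the six, counted from the left.
- tab_green: green label tab on the rack's front lip, 36 mm wide, top 30 mm above the table: the place of the green tin. Origin at table height, 33 mm in front of the middle of that place: a tin there has its axis at x = +33 mm, y = 0 in this frame, its underside at z = +12 mm. x to the back of the rack, y along the row to the left. Brown, blue and green tabs swap places between starts.
- tab_black: black label tab on the rack's front lip, 36 mm wide, top 30 mm above the table: the place of the black tin. Origin at table height, 33 mm in front of the middle of that place: a tin there has its axis at x = +33 mm, y = 0 in this frame, its underside at z = +12 mm. x to the back of the rack, y along the row to the left. Always the last place of the six, counted from the left.
- white_tin: a round metal tin 44 mm in diameter and 50 mm tall, 0.12 kg, with a white screw lid (14 mm high) and a white band; already in the rack at the start, close up against its neighbours and as a rule away from its own tab; origin at the centre of its underside, z up its axis
- red_tin: a round metal tin 44 mm in diameter and 50 mm tall, 0.12 kg, with a red screw lid (14 mm high) and a red band; already in the rack at the start, close up against its neighbours and as a rule away from its own tab; origin at the centre of its underside, z up its axis
- black_tin: a round metal tin 44 mm in diameter and 50 mm tall, 0.12 kg, with a black screw lid (14 mm high) and a black band; already in the rack at the start, close up against its neighbours and as a rule away from its own tab; origin at the centre of its underside, z up its axis
- brown_tin: a round metal tin 44 mm in diameter and 50 mm tall, 0.08 to 0.17 kg, with a brown screw lid (14 mm high) and a brown band; standing loose in front of the rack at the start (it may be absent); origin at the centre of its underside, z up its axis
- blue_tin: a round metal tin 44 mm in diameter and 50 mm tall, 0.08 to 0.17 kg, with a blue screw lid (14 mm high) and a blue band; standing loose in front of the rack at the start (it may be absent); origin at the centre of its underside, z up its axis
- green_tin: a round metal tin 44 mm in diameter and 50 mm tall, 0.08 to 0.17 kg, with a green screw lid (14 mm high) and a green band; standing loose in front of the rack at the start (it may be absent); origin at the centre of its underside, z up its axis
- cream_mug: cream mug, 78 x 113 x 100 mm, at the left beyond the machine; leave alone
- teaspoon: steel teaspoon, 130 mm, lying left of the machine's front; leave alone

How it is judged (in metres and radians):
On the way, in this order (a step that is already met when the one before it is completed fails the run):
1. the toggle is held over on its blue-dot side for a full second, the steam lever still closed (value of joint flush_toggle above 0.3 rad and value of joint steam_valve below 0.25 rad), for 1 s.
2. the toggle is let go and springs back to the middle, the steam lever still closed (value of joint flush_toggle between -0.08 and 0.08 rad and value of joint steam_valve below 0.25 rad), for 0.2 s.
3. the steam lever is turned to half open (45 degrees, within 7) (value of joint steam_valve between 0.665 and 0.905 rad), for 0.2 s.
At the end, for the whole second after the job is handed in: every tin present stands upright (within 0.12 rad) on the floor of the rack's groove, each within 18 mm, along the row, of the middle of its own colour's tab; the steam lever is at 0.785 rad within 0.12; the toggle is upright within 0.08 rad; all at rest (all of step 3 and y of white_tin in the frame of tab_white between -0.018 and 0.018 m and x of white_tin in the frame of tab_white between 0.023 and 0.043 m and z of each of white_tin, brown_tin, blue_tin, red_tin, green_tin, black_tin in the frame of tin_rack below 0.018 m and angle between each of white_tin, brown_tin, blue_tin, red_tin, green_tin, black_tin's own z axis and vertical below 0.12 rad and linear speed of each of white_tin, brown_tin, blue_tin, red_tin, green_tin, black_tin below 0.03 m/s and y of brown_tin in the frame of tab_brown between -0.018 and 0.018 m and x of brown_tin in the frame of tab_brown between 0.023 and 0.043 m and y of blue_tin in the frame of tab_blue between -0.018 and 0.018 m and x of blue_tin in the frame of tab_blue between 0.023 and 0.043 m and y of red_tin in the frame of tab_red between -0.018 and 0.018 m and x of red_tin in the frame of tab_red between 0.023 and 0.043 m and y of green_tin in the frame of tab_green between -0.018 and 0.018 m and x of green_tin in the frame of tab_green between 0.023 and 0.043 m and y of black_tin in the frame of tab_black between -0.018 and 0.018 m and x of black_tin in the frame of tab_black between 0.023 and 0.043 m and value of joint flush_toggle between -0.08 and 0.08 rad); the robot touches nothing.
It fails at once if the cream mug or the teaspoon was shifted more than 30 mm (distance of any of cream_mug, teaspoon from where it was at the start of the episode above 0.03 m).
Of brown_tin, blue_tin, green_tin only 2 to 3 are there at a start; the rules pass over those that are not, and their reading is None.
At some moment in a run one of brown_tin, blue_tin, green_tin may be knocked a few centimetres aside while the robot is not near it.
Once in a run the grip may slacken for a moment while it holds something.
It also fails if it takes over 210 s, if anything falls off the work surface, if the arm or the gripper's body presses on something with over 40 N, if the wrist force passes 120 N, or if a joint passes its speed limit or range.

## Working session

There is one attempt and no reset: what is moved stays moved. The work goes in short steps, Python scripts to look and compute and a shell command to move; the robot and the scene stay as the last step left them, time stands still between calls to the robot, and variables do not carry over. Pictures are saved under pics/ and viewed, at most 16 in all, crops included, and the job is handed in when it is done.

```bash
ls; mkdir -p pics
python3 - <<'E'
from station import arm, order, grab_frame
import cv2,numpy as np
for n in("side","top"):
    f=grab_frame(n); cv2.imwrite(f"pics/{n}0.png",cv2.cvtColor(f["frame"],cv2.COLOR_RGB2BGR))
    print(n,f["fx"],f["fy"],f["cx"],f["cy"],f["eye"],np.round(f["rotation"],4).tolist())
s=arm.state();print(s["clock"],s["ee_pos"],np.round(s["orientation"],3).tolist(),s["opening"])
E
```

```text
nudge.py
pics
station.py
side 407.8584923529723 407.8584923529723 257.45964387884334 186.0186948334994 [ 0.42475156 -0.58225228  0.73866524] [[0.9943, -0.0708, 0.0794], [-0.1053, -0.5526, 0.8268], [-0.0147, -0.8305, -0.5569]]
top 354.3124847939399 354.3124847939399 260.55236561020433 187.5112655028527 [0.37507277 0.27632054 1.26517048] [[-0.0264, -0.9917, 0.1256], [-0.9996, 0.026, -0.0049], [0.0016, -0.1257, -0.9921]]
0.1 [ 0.15752676 -0.65579698  0.23040527] [[0.972, 0.234, -0.001], [0.234, -0.972, 0.002], [-0.0, -0.002, -1.0]] 0.08559584746660553
```

View pics/side0.png

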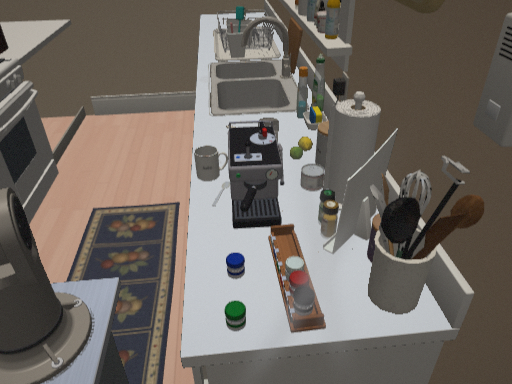

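View pics/top0.png

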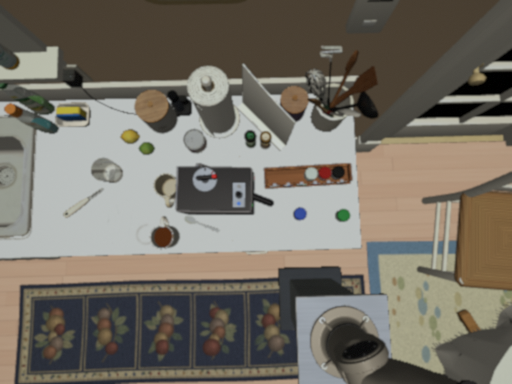

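```bash
cat > h.py <<'E'
import cv2,numpy as np,json
from station import arm, order, grab_frame
def grab(n): return grab_frame(n)
def ray(f,u,v):
    d=np.array(f["rotation"])@np.array([(u-f["cx"])/f["fx"],(v-f["cy"])/f["fy"],1.]);return np.array(f["eye"]),d
def on(f,u,v,z):
    e,d=ray(f,u,v);return e+d*(z-e[2])/d[2]
def proj(f,p):
    c=np.array(f["rotation"]).T@(np.array(p)-np.array(f["eye"]));return np.array([f["fx"]*c[0]/c[2]+f["cx"],f["fy"]*c[1]/c[2]+f["cy"]])
def two(fa,a,fb,b):
    e1,d1=ray(fa,*a);e2,d2=ray(fb,*b)
    t=np.linalg.lstsq(np.c_[d1,-d2],e2-e1,rcond=None)[0];p,q=e1+d1*t[0],e2+d2*t[1];return (p+q)/2,np.linalg.norm(p-q)
def crop(f,x0,y0,x1,y1,k,name):
    cv2.imwrite(name,cv2.cvtColor(cv2.resize(f["frame"][y0:y1,x0:x1],None,fx=k,fy=k,interpolation=cv2.INTER_CUBIC),cv2.COLOR_RGB2BGR))
E
python3 - <<'E'
from h import *
t=grab("top");s=grab("side")
a=cv2.resize(t["frame"][150:225,255:360],None,fx=7,fy=7,interpolation=cv2.INTER_CUBIC)[:,:735]
b=t["frame"][155:220,170:278]
def w(im,n):cv2.imwrite(n,cv2.cvtColor(im,cv2.COLOR_RGB2BGR))
w(a,"pics/rt.png"); crop(t,170,155,280,225,7,"pics/mt.png")
A=cv2.resize(s["frame"][218:338,215:335],(600,600),interpolation=cv2.INTER_CUBIC)
w(A,"pics/rs.png"); crop(s,222,112,292,182,8,"pics/ms.png")
E
```

```text
(no output)
```

View pics/rt.png

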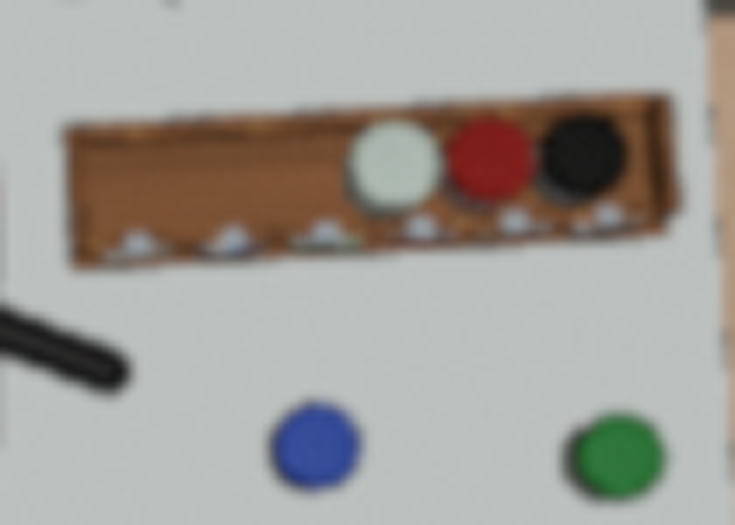

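View pics/mt.png

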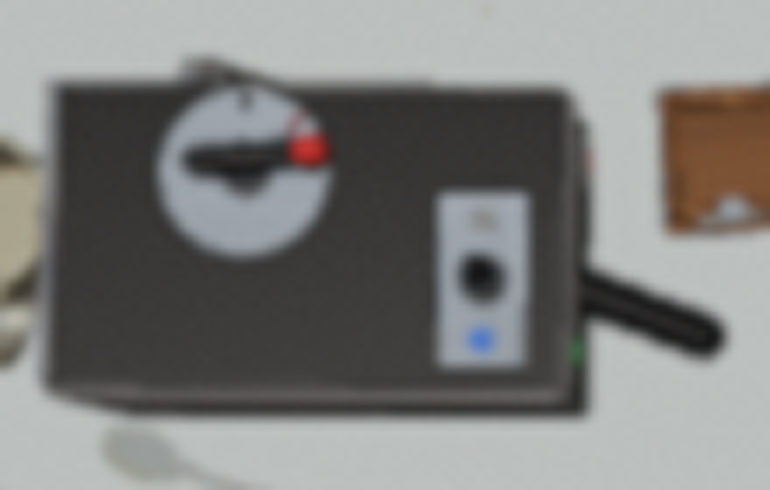

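View pics/rs.png

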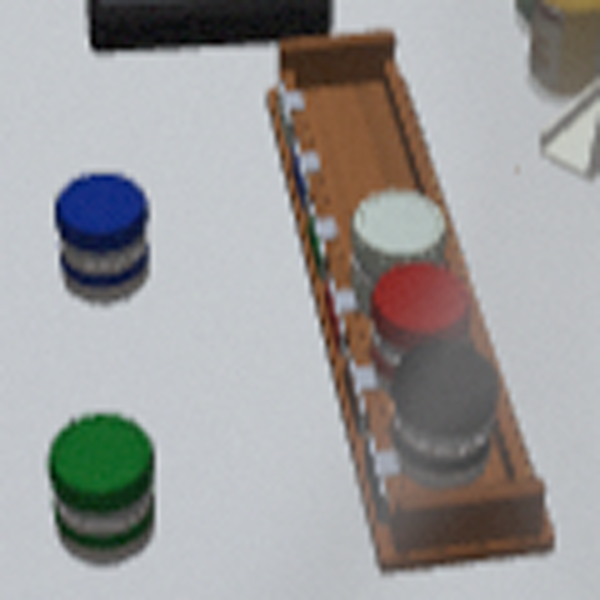

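View pics/ms.png

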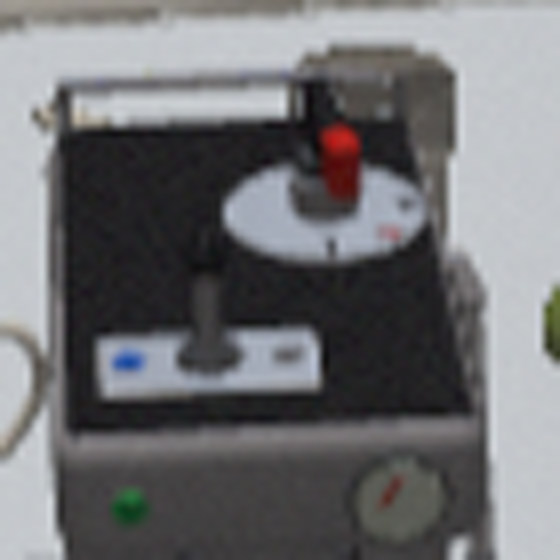

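```bash
cat > m.py <<'E'
from h import *
t=grab("top");s=grab("side")
T=np.array([(137,243),(234,240),(326,232),(421,227),(515,220),(608,214)])/7+[255,150]-.5+.5/7
S=np.array([(293,100),(310,162),(327,229),(345,300),(365,377),(386,462)])/5+[215,218]-.5+.1
P=[two(t,a,s,b) for a,b in zip(T,S)]
for a,(p,e) in zip(T,P): print("tab",np.round(p,4),round(e,4),"at z.03",np.round(on(t,*a,.03),4))
q=lambda x,y:(x/7+170-.43,y/7+155-.43)
print("ball",on(t,*q(481,277),.25),"disc",on(t,*q(245,173),.213),"red end",on(t,*q(309,150),.245),"other end",on(t,*q(186,160),.245))
for c in[(55,85),(568,92),(570,400),(48,385)]:print("deck",on(t,*q(*c),.209))
print("ball2",two(t,q(481,277),s,(208/8+222-.44,252/8+112-.44)))
def tins(img,z):
    f=t;h=cv2.cvtColor(f["frame"],cv2.COLOR_RGB2HSV);H,Sa,V=cv2.split(h)
    ms={"blue":(H>105)&(H<130)&(Sa>120),"green":(H>45)&(H<75)&(Sa>120),"red":((H<4)|(H>176))&(Sa>150),"black":(V<45)}
    for k,m in ms.items():
        m=m.astype(np.uint8);m[:150]=0;m[235:]=0;m[:,:285]=0;m[:,352:]=0
        n,l,st,c=cv2.connectedComponentsWithStats(m)
        if n<2: print(k,None);continue
        i=1+np.argmax(st[1:,4]);print(k,st[i,4],np.round(c[i],1),np.round(on(f,*c[i],z[k]),4))
tins(t,dict(blue=.05,green=.05,red=.062,black=.062))
q=lambda x,y:(x/7+255-.43,y/7+150-.43)
for n,c in dict(white=(395,164),red=(491,159),black=(583,156)).items():print(n,on(t,*q(*c),.062))
E
python3 m.py
```

```text
tab [0.5412 0.2222 0.0308] 0.0005 at z.03 [0.5416 0.2221 0.03  ]
tab [0.5423 0.1735 0.0316] 0.0012 at z.03 [0.5419 0.1733 0.03  ]
tab [0.5446 0.127  0.0303] 0.0002 at z.03 [0.5447 0.1269 0.03  ]
tab [0.5457 0.0793 0.0313] 0.0002 at z.03 [0.546 0.079 0.03 ]
tab [0.5476 0.032  0.0318] 0.001 at z.03 [0.5483 0.0316 0.03  ]
tab [ 0.5491 -0.015   0.0314] 0.0016 at z.03 [ 0.5501 -0.0154  0.03  ]
ball [0.48602288 0.33596525 0.25      ] disc [0.53755919 0.43845442 0.213     ] red end [0.54160026 0.40683606 0.245     ] other end [0.53872813 0.45801663 0.245     ]
deck [0.5787933 0.5209063 0.209    ]
deck [0.569927   0.29929182 0.209     ]
deck [0.4368814  0.30149243 0.209     ]
deck [0.44911266 0.52348967 0.209     ]
ball2 (array([0.48762891, 0.33575624, 0.25332884]), np.float64(0.003916713607507127))
blue 94 [299.7 213.3] [0.4363 0.1386 0.05  ]
green 90 [343.  214.8] [ 0.4272 -0.0094  0.05  ]
red 107 [324.6 172.5] [0.5738 0.0487 0.062 ]
black 102 [337.8 171.8] [0.5749 0.0031 0.062 ]
white [0.57316315 0.09551493 0.062     ]
red [0.57441753 0.0481962  0.062     ]
black [0.57472787 0.00286889 0.062     ]
```

```bash
python3 nudge.py '[[-7,0,0,0.03,-0.014,-0.04,0.085],[0,0,-14,0.06,-0.028,-0.06,0.085],[0,0,-21,0.09,-0.042,-0.08,0.085],[0,0,-28,0.12,-0.056,-0.1,0.085],[0,0,-35,0.15,-0.07,-0.12,0]]'; python3 -c "
from h import *
s=arm.state();print(np.round(s['joints'],1),np.round(s['orientation'],3).tolist())"
```

```text
clock: 0.72
ee_pos: [0.2884, -0.5521, 0.3525]
orientation: [[0.75, 0.662, 0.004], [0.662, -0.75, -0.008], [-0.002, 0.008, -1.0]]
contact_force: [0.6, -0.8, -0.4]
opening: 0.0749
gripper_force: 0.0
[61.8 17.6 -6.7 87.6  2.2 74.4  6.3] [[0.75, 0.662, 0.004], [0.662, -0.75, -0.008], [-0.002, 0.008, -1.0]]
```

```bash
python3 nudge.py '[[0,0,-6,0.037,-0.009,0,0],[0,0,-12,0.075,-0.018,0,0],[0,0,-18,0.112,-0.027,0,0],[0,0,-24,0.15,-0.036,0,0],[0,0,-30,0.187,-0.045,0,0]]'
python3 nudge.py '[[0,0,-2.3,0.038,0.013,0,0],[0,0,-4.6,0.076,0.026,0,0],[0,0,-6.9,0.114,0.039,0,0],[0,0,-9.2,0.152,0.052,0,0],[0,0,-11.5,0.189,0.064,0,0]]'; python3 -c "
from h import *
s=arm.state();print(np.round(s['joints'],1))"
```

```text
clock: 1.13
ee_pos: [0.3993, -0.3946, 0.3507]
orientation: [[0.319, 0.948, 0.004], [0.948, -0.319, -0.009], [-0.007, 0.007, -1.0]]
contact_force: [1.3, -0.1, 0.3]
opening: 0.0115
gripper_force: 0.0
clock: 1.55
ee_pos: [0.5212, -0.2365, 0.3499]
orientation: [[0.127, 0.992, 0.005], [0.992, -0.127, -0.008], [-0.008, 0.006, -1.0]]
contact_force: [0.5, -1.8, -0.7]
opening: 0.0001
gripper_force: 0.0
[ 38.5  14.1 -25.1  93.5   6.6  73.4   4.9]
```

```bash
python3 nudge.py '[[0,0,0,0.04,0,0,0],[0,0,0,0.08,0,0,0],[0,0,0,0.12,0,0,0],[0,0,0,0.16,0,0,0],[0,0,0,0.2,0,0,0]]' >/dev/null
python3 nudge.py '[[0,0,0,0.04,0,0,0],[0,0,0,0.08,0,0,0],[0,0,0,0.12,0,0,0],[0,0,0,0.16,0,0,0],[0,0,0,0.2,0,0,0]]' >/dev/null
python3 nudge.py '[[0,0,0,0.03,0,0,0],[0,0,0,0.06,0,0,0],[0,0,0,0.09,0,0,0],[0,0,0,0.12,0,0,0],[0,0,0,0.12,0,0,0]]'; python3 nudge.py '[[0,0,0,0,0,0,0],[0,0,0,0,0,0,0]]'; python3 -c "
from h import *
s=arm.state();print(np.round(s['joints'],1),np.round(s['ee_pos'],4))"
```

```text
clock: 2.8
ee_pos: [0.5853, 0.2845, 0.3453]
orientation: [[0.121, 0.993, 0.002], [0.993, -0.121, -0.004], [-0.004, 0.003, -1.0]]
contact_force: [-1.3, -0.2, 1.1]
opening: -0.0003
gripper_force: 0.0
clock: 2.97
ee_pos: [0.5874, 0.2767, 0.3455]
orientation: [[0.129, 0.992, 0.004], [0.992, -0.129, -0.009], [-0.008, 0.005, -1.0]]
contact_force: [0.6, -0.6, 0.2]
opening: -0.0002
gripper_force: 0.0
[ -4.7  24.7 -37.6  82.4  15.7  78.1 -50.5] [0.5874 0.2767 0.3455]
```

```bash
python3 nudge.py '[[0,0,-3,0.02,-0.03,0,0],[0,0,-6,0.04,-0.06,0,0],[0,0,-7.4,0.0525,-0.069,0.0,0],[0,0,-7.4,0.0525,-0.069,0.0,0],[0,0,-7.4,0.0525,-0.069,0.0,0]]'; python3 nudge.py '[[0,0,0,0,0,0.04,0],[0,0,0,0,0,0.075,0],[0,0,0,0,0,0.075,0],[0,0,0,0,0,0.075,0]]'; python3 -c "
from h import *
s=arm.state();print(np.round(s['joints'],1),np.round(s['ee_pos'],4))
crop(grab('side'),200,90,300,190,6,'pics/a1.png')"
```

```text
clock: 3.38
ee_pos: [0.5257, 0.3376, 0.3454]
orientation: [[0.0, 1.0, 0.005], [1.0, -0.0, -0.009], [-0.009, 0.005, -1.0]]
contact_force: [-0.3, -1.0, 0.9]
opening: 0.0002
gripper_force: 0.0
clock: 3.72
ee_pos: [0.5268, 0.3348, 0.2688]
orientation: [[0.004, 1.0, 0.001], [1.0, -0.003, -0.011], [-0.011, 0.002, -1.0]]
contact_force: [0.8, 0.9, 0.8]
opening: -0.0
gripper_force: 0.0
[ -9.3  25.8 -40.   91.7  17.9  69.4 -53.2] [0.5268 0.3348 0.2688]
```

View pics/a1.png

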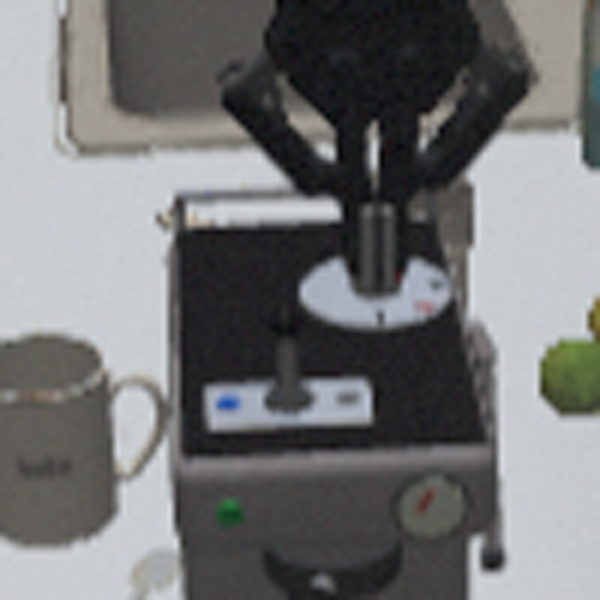

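```bash
python3 nudge.py '[[0,0,0,0,0,0.015,0],[0,0,0,0.001,0,0.029,0],[0,0,0,0.001,-0.01,0.029,0],[0,0,0,0.001,-0.02,0.029,0],[0,0,0,0.001,-0.02,0.029,0]]'; python3 nudge.py '[[0,0,0,0,-0.009,0,0],[0,0,0,0,-0.017,0,0],[0,0,0,0,-0.017,0,0],[0,0,0,0,-0.017,0,0]]'; python3 -c "
from h import *
s=arm.state();print(np.round(s['ee_pos'],4))
crop(grab('side'),200,90,300,190,6,'pics/a2.png')"
```

```text
clock: 4.18
ee_pos: [0.504, 0.3393, 0.2422]
orientation: [[-0.002, 1.0, 0.005], [1.0, 0.002, -0.008], [-0.008, 0.005, -1.0]]
contact_force: [0.4, 0.6, -0.6]
opening: 0.0003
gripper_force: 0.3
clock: 4.52
ee_pos: [0.4894, 0.3387, 0.2421]
orientation: [[0.0, 1.0, 0.006], [1.0, 0.0, -0.007], [-0.007, 0.006, -1.0]]
contact_force: [2.7, -1.0, 3.5]
opening: -0.0
gripper_force: 2.0
[0.4894 0.3387 0.2421]
```

View pics/a2.png

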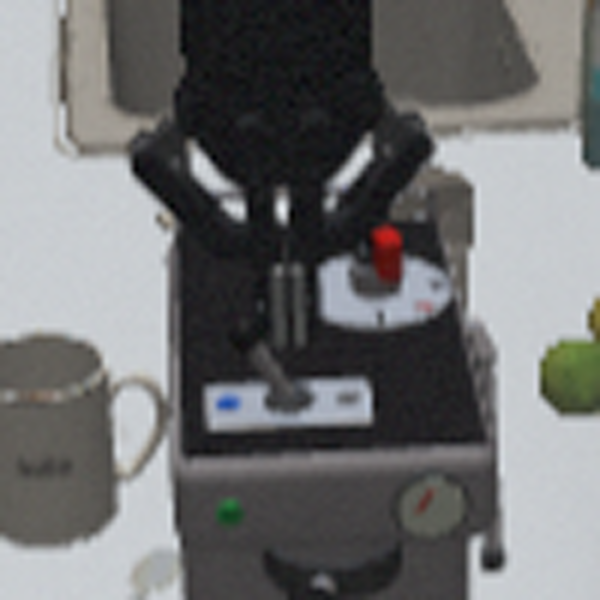

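```bash
Z='[[0,0,0,0,0,0,0],[0,0,0,0,0,0,0],[0,0,0,0,0,0,0],[0,0,0,0,0,0,0],[0,0,0,0,0,0,0]]'; for i in 1 2 3 4; do python3 nudge.py '[[0,0,0,0,0,0,0],[0,0,0,0,0,0,0],[0,0,0,0,0,0,0],[0,0,0,0,0,0,0],[0,0,0,0,0,0,0]]' | grep -E "clock|contact"; done
python3 nudge.py '[[0,0,0,0,0.015,0,0],[0,0,0,0,0.03,0,0],[0,0,0,0,0.034,-0.03,0],[0,0,0,0,0.034,-0.06,0],[0,0,0,0,0.034,-0.06,0]]'
python3 nudge.py '[[0,0,0,0.03,0.005,0,0.045],[0,0,0,0.06,0.01,0,0.045],[0,0,0,0.099,0.015,0,0.045],[0,0,0,0.099,0.015,0,0.045],[0,0,0,0.099,0.015,0,0.045]]'
python3 - <<'E'
from h import *
s=arm.state();print(np.round(s['ee_pos'],4))
crop(grab('side'),200,90,300,190,6,'pics/a3.png')
E
```

```text
clock: 4.98
contact_force: [3.6, -0.3, 4.6]
clock: 5.4
contact_force: [3.4, 1.5, 4.5]
clock: 5.82
contact_force: [2.0, 0.8, 5.2]
clock: 6.23
contact_force: [2.4, 0.8, 4.8]
clock: 6.65
ee_pos: [0.5233, 0.3407, 0.3053]
orientation: [[-0.0, 1.0, 0.007], [1.0, 0.0, -0.004], [-0.004, 0.007, -1.0]]
contact_force: [0.3, 0.9, 0.7]
opening: -0.0
gripper_force: 0.0
clock: 7.07
ee_pos: [0.535, 0.4403, 0.298]
orientation: [[-0.005, 1.0, -0.0], [1.0, 0.005, -0.009], [-0.009, -0.0, -1.0]]
contact_force: [-0.0, -0.8, -0.2]
opening: 0.0451
gripper_force: 0.0
[0.535  0.4403 0.298 ]
```

View pics/a3.png

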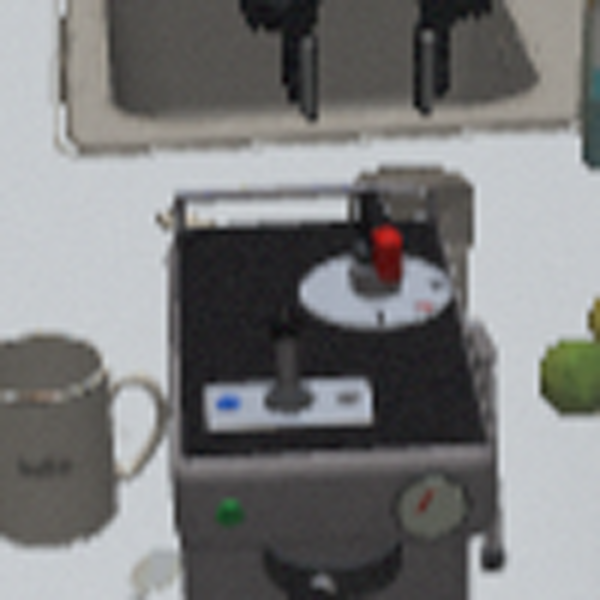

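```bash
python3 nudge.py '[[0,0,2.7,-0.0035,0.003,0.03,0.045],[0,0,2.7,-0.0035,0.003,0.06,0.045],[0,0,2.7,-0.0035,0.003,0.071,0.045],[0,0,2.7,-0.0035,0.003,0.071,0.045],[0,0,2.7,-0.0035,0.003,0.071,0.045]]'; python3 nudge.py '[[0,0,0,0,0,0,0],[0,0,0,0,0,0,0],[0,0,0,0,0,0,0],[0,0,0,0,0,0,0],[0,0,0,0,0,0,0]]' 40;python3 nudge.py '[[0,0,0,0,0,0,0],[0,0,0,0,0,0,0],[0,0,0,0,0,0,0],[0,0,0,0,0,0,0]]'
```

```text
clock: 7.53
ee_pos: [0.5411, 0.433, 0.2295]
orientation: [[0.048, 0.999, 0.003], [0.999, -0.048, -0.009], [-0.009, 0.004, -1.0]]
contact_force: [0.1, 0.1, 0.7]
opening: 0.045
gripper_force: 0.0
clock: 7.95
ee_pos: [0.5381, 0.4354, 0.2317]
orientation: [[0.045, 0.999, 0.001], [0.999, -0.044, -0.007], [-0.007, 0.002, -1.0]]
contact_force: [-9.1, -3.2, 7.8]
opening: 0.0108
gripper_force: 42.2
clock: 8.28
ee_pos: [0.538, 0.4355, 0.2317]
orientation: [[0.044, 0.999, 0.001], [0.999, -0.044, -0.007], [-0.007, 0.002, -1.0]]
contact_force: [-8.7, -3.1, 7.4]
opening: 0.0114
gripper_force: 42.1
```

```bash
python3 nudge.py '[[0,0,-6,0,-0.002,0,0],[0,0,-12,0,-0.002,0,0],[0,0,-18,0,-0.002,0,0],[0,0,-24,0,-0.002,0,0],[0,0,-30,0,-0.002,0,0]]'|grep -E "cont|clock"; python3 nudge.py '[[0,0,-6,0,0,0,0],[0,0,-11,0,0,0,0],[0,0,-15.5,0,0,0,0],[0,0,-15.5,0,0,0,0],[0,0,-15.5,0,0,0,0]]'; python3 nudge.py '[[0,0,0,0,0,0,0.045],[0,0,0,0,0,0,0.045],[0,0,0,0,0,0,0.045]]'; python3 nudge.py '[[0,0,0,0,0,-0.03,0.045],[0,0,0,0,0,-0.06,0.045],[0,0,0,0,0,-0.09,0.045],[0,0,0,0,0,-0.12,0.045],[0,0,0,0,0,-0.12,0.07]]'
python3 - <<'E'
from h import *
t=grab('top');s=grab('side')
a=cv2.resize(t['frame'][155:215,170:270],None,fx=5,fy=5,interpolation=2);b=cv2.resize(s['frame'][112:172,222:292],None,fx=5,fy=5,interpolation=2)
cv2.imwrite('pics/a4.png',cv2.cvtColor(np.vstack([np.pad(a,((0,0),(0,0),(0,0))),np.pad(b,((0,0),(0,150),(0,0)))]),cv2.COLOR_RGB2BGR))
E
```

```text
clock: 8.7
contact_force: [1.6, 3.4, 1.5]
clock: 9.12
ee_pos: [0.5404, 0.4364, 0.2317]
orientation: [[-0.68, 0.733, 0.008], [0.733, 0.68, -0.002], [-0.007, 0.004, -1.0]]
contact_force: [3.3, 4.5, -0.6]
opening: 0.0111
gripper_force: 40.9
clock: 9.37
ee_pos: [0.5392, 0.4339, 0.2299]
orientation: [[-0.679, 0.734, 0.005], [0.734, 0.679, -0.008], [-0.009, -0.002, -1.0]]
contact_force: [-0.6, 0.3, 0.6]
opening: 0.0447
gripper_force: 0.0
clock: 9.78
ee_pos: [0.5393, 0.4372, 0.3568]
orientation: [[-0.679, 0.734, 0.011], [0.734, 0.679, -0.001], [-0.008, 0.007, -1.0]]
contact_force: [-0.6, -0.0, 0.9]
opening: 0.0556
gripper_force: 0.0
```

View pics/a4.png

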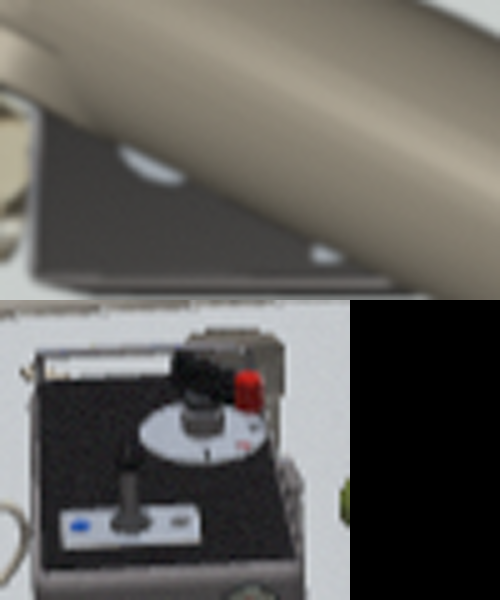

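```bash
python3 nudge.py '[[0,0,7,-0.026,-0.022,0,0.07],[0,0,14,-0.053,-0.043,0,0.07],[0,0,21,-0.079,-0.065,0,0.07],[0,0,28,-0.106,-0.086,0,0.07],[0,0,35,-0.132,-0.108,0,0.07]]'|grep clock;  python3 nudge.py '[[0,0,2,-0.035,0,0.02,0.07],[0,0,4,-0.07,0,0.04,0.07],[0,0,6,-0.105,0,0.06,0.07],[0,0,7.8,-0.14,0,0.08,0.07],[0,0,7.8,-0.173,0,0.1,0.07]]'|grep clock; python3 nudge.py '[[0,0,0,0,0,0.04,0.07],[0,0,0,0,0,0.08,0.07],[0,0,0,0,0,0.12,0.07],[0,0,0,0,0,0.12,0.07],[0,0,0,0,0,0.12,0.07]]'
cat > u.py <<'E'
from h import *
t=grab("top")
H,Sa,V=cv2.split(cv2.cvtColor(t["frame"],cv2.COLOR_RGB2HSV))
ms={"blue":((H>105)&(H<130)&(Sa>120),.05),"green":((H>45)&(H<75)&(Sa>120),.05),"redlever":(((H<5)|(H>175))&(Sa>150),.245)}
for k,(m,z) in ms.items():
    m=m.astype(np.uint8)
    if k=="redlever": m[:,230:]=0;m[:150]=0;m[:,180:][190:]=0
    else: m[:150]=0;m[245:]=0;m[:,270:][:,:0]=0;m[:,:270]=0;m[:,355:]=0
    n,l,st,c=cv2.connectedComponentsWithStats(m)
    if n<2: print(k,None);continue
    i=1+np.argmax(st[1:,4]);print(k,st[i,4],np.round(c[i],1),np.round(on(t,*c[i],z),4))
s=arm.state();print(np.round(s['ee_pos'],4),np.round(s['orientation'],3).tolist())
E
python3 u.py; python3 -c "
from h import *
crop(grab('top'),170,120,360,260,4,'pics/a5.png')"
```

```text
clock: 10.3
clock: 10.72
clock: 11.13
ee_pos: [0.5712, 0.0908, 0.1301]
orientation: [[-0.0, 1.0, -0.002], [1.0, 0.0, -0.009], [-0.009, -0.002, -1.0]]
contact_force: [0.3, 0.3, 1.0]
opening: 0.07
gripper_force: 0.0
blue 94 [299.7 213.3] [0.4363 0.1386 0.05  ]
green 90 [343.  214.8] [ 0.4272 -0.0094  0.05  ]
redlever 15 [210.9 169.4] [0.5613 0.4148 0.245 ]
[0.5732 0.0918 0.1326] [[-0.0, 1.0, 0.003], [1.0, 0.001, -0.008], [-0.008, 0.003, -1.0]]
```

View pics/a5.png

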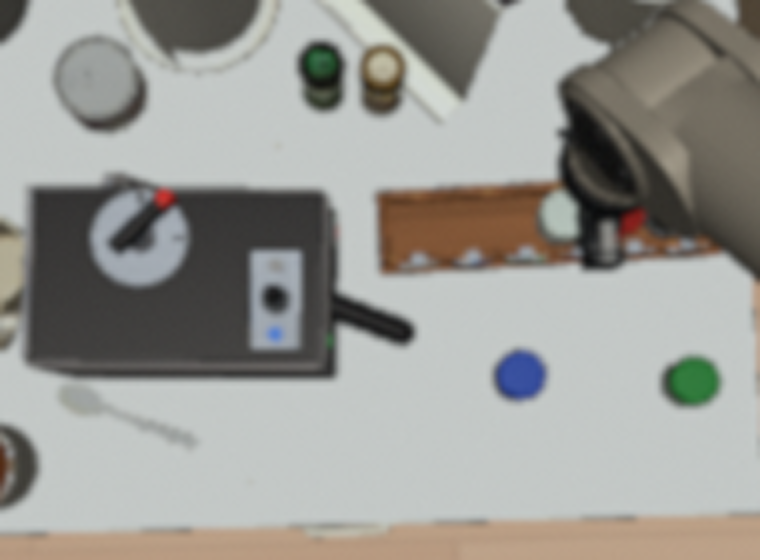

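```bash
python3 nudge.py '[[0,0,0,0.004,0,0.035,0.07],[0,0,0,0.004,0,0.07,0.07],[0,0,0,0.004,0,0.1,0.07],[0,0,0,0.004,0,0.1,0.07],[0,0,0,0.004,0,0.1,0.07]]'|grep -E "ee|cont"; python3 nudge.py '[[0,0,0,0,0,0,0.03],[0,0,0,0,0,0,0.03],[0,0,0,0,0,0,0.03],[0,0,0,0,0,0,0.03],[0,0,0,0,0,0,0.03]]' 40; python3 nudge.py '[[0,0,0,0,0,-0.02,0.03],[0,0,0,0,0,-0.035,0.03],[0,0,0,0,0,-0.06,0.03],[0,0,0,0,0,-0.06,0.03]]'
```

```text
ee_pos: [0.5746, 0.0951, 0.0336]
contact_force: [0.6, -0.1, 0.2]
clock: 12.07
ee_pos: [0.576, 0.0954, 0.0354]
orientation: [[0.0, 1.0, 0.009], [1.0, -0.0, -0.008], [-0.008, 0.009, -1.0]]
contact_force: [-1.6, 0.6, 8.6]
opening: 0.0425
gripper_force: 39.6
clock: 12.4
ee_pos: [0.577, 0.0964, 0.0981]
orientation: [[0.0, 1.0, 0.013], [1.0, -0.0, -0.006], [-0.006, 0.013, -1.0]]
contact_force: [0.9, 0.9, -0.6]
opening: 0.0433
gripper_force: 41.6
```

Run:
```python
from h import *
t=grab("top")
fr=t["frame"].astype(int)
m=(fr[...,0]-fr[...,2]>25)
for u in (272,276,280,284,288,292,296,300):
    v=np.where(m[150:205,u])[0]+150
    a=on(t,u,v.min()-.5,.028);b=on(t,u,v.max()+.5,.028);b2=on(t,u,v.max()+.5,.0)
    c=(a+b)/2; print(u,v.min(),v.max(),np.round(a[:2],4),np.round(b[:2],4),"mid",np.round(c[:2],4),"depth",round(a[0]-b[0],4),"line",round(.5728-.035*(c[1]-.104),4))
```

```text
272 167 184 [0.6057 0.2277] [0.5413 0.2296] mid [0.5735 0.2286] depth 0.0644 line 0.5684
276 167 187 [0.6053 0.2135] [0.5303 0.2159] mid [0.5678 0.2147] depth 0.075 line 0.5689
280 167 187 [0.605  0.1993] [0.5299 0.2018] mid [0.5675 0.2005] depth 0.075 line 0.5694
284 167 184 [0.6046 0.1851] [0.5402 0.1874] mid [0.5724 0.1862] depth 0.0644 line 0.5699
288 166 182 [0.6078 0.1708] [0.547 0.173] mid [0.5774 0.1719] depth 0.0609 line 0.5704
292 166 186 [0.6075 0.1566] [0.5324 0.1594] mid [0.5699 0.158 ] depth 0.0751 line 0.5709
296 167 185 [0.6035 0.1426] [0.5356 0.1452] mid [0.5695 0.1439] depth 0.0679 line 0.5714
300 166 181 [0.6067 0.1282] [0.5494 0.1305] mid [0.5781 0.1294] depth 0.0573 line 0.5719
```

```bash
python3 nudge.py '[[0,0,0,0.035,-0.002,0,0.03],[0,0,0,0.07,-0.004,0,0.03],[0,0,0,0.1,-0.006,0,0.03],[0,0,0,0.126,-0.0075,0,0.03],[0,0,0,0.126,-0.0075,0,0.03]]'|grep ee; python3 nudge.py '[[0,0,0,0,0,0.02,0.03],[0,0,0,0,0,0.03,0.03],[0,0,0,0,0,0.04,0.03],[0,0,0,0,0,0.04,0.03],[0,0,0,0,0,0.04,0.03]]' ; python3 nudge.py '[[0,0,0,0,0,0.01,0.03],[0,0,0,0,0,0.02,0.03],[0,0,0,0,0,0.022,0.03],[0,0,0,0,0,0.022,0.03]]'
```

```text
ee_pos: [0.5644, 0.2291, 0.092]
clock: 13.28
ee_pos: [0.5662, 0.22, 0.0506]
orientation: [[0.001, 1.0, 0.003], [1.0, -0.001, -0.009], [-0.009, 0.003, -1.0]]
contact_force: [-0.0, -0.5, -0.5]
opening: 0.0425
gripper_force: 45.4
clock: 13.62
ee_pos: [0.5684, 0.2217, 0.0318]
orientation: [[0.0, 1.0, 0.008], [1.0, -0.0, -0.007], [-0.007, 0.008, -1.0]]
contact_force: [-1.2, -0.4, 15.5]
opening: 0.0427
gripper_force: 48.1
```

```bash
python3 nudge.py '[[0,0,0,0,0,0,0.07],[0,0,0,0,0,0,0.07],[0,0,0,0,0,0,0.07],[0,0,0,0,0,-0.03,0.07],[0,0,0,0,0,-0.06,0.07]]'|grep -E "ee|op"; python3 nudge.py '[[0,0,0,-0.04,0.001,0,0.07],[0,0,0,-0.08,0.003,0,0.07],[0,0,0,-0.12,0.004,0,0.07],[0,0,0,-0.16,0.005,0,0.07],[0,0,0,-0.173,0.005,0,0.07]]' ; python3 nudge.py '[[0,0,0,0,0,0,0.07],[0,0,0,0,0,0,0.07]]'|grep ee
```

```text
ee_pos: [0.5644, 0.22, 0.0877]
opening: 0.0706
clock: 14.45
ee_pos: [0.5708, 0.0397, 0.0897]
orientation: [[0.008, 1.0, 0.002], [1.0, -0.008, -0.013], [-0.013, 0.002, -1.0]]
contact_force: [0.0, -1.3, -0.3]
opening: 0.0701
gripper_force: 0.0
ee_pos: [0.571, 0.0471, 0.0903]
```

```bash
python3 nudge.py '[[0,0,0,0.001,0.003,0.03,0.07],[0,0,0,0.001,0.003,0.057,0.07],[0,0,0,0.001,0.003,0.057,0.07],[0,0,0,0.001,0.003,0.057,0.07]]'|grep ee; python3 nudge.py '[[0,0,0,0,0,0,0.03],[0,0,0,0,0,0,0.03],[0,0,0,0,0,0,0.03],[0,0,0,0,0,0,0.03],[0,0,0,0,0,0,0.03]]'; python3 nudge.py '[[0,0,0,0,0,-0.012,0.03],[0,0,0,0.012,0,-0.012,0.03],[0,0,0,0.024,0,-0.012,0.03],[0,0,0,0.032,-0.001,-0.012,0.03],[0,0,0,0.032,-0.001,-0.012,0.03]]';python3 nudge.py '[[0,0,0,0,0,0,0.03]]'
```

```text
ee_pos: [0.573, 0.0507, 0.0327]
clock: 15.37
ee_pos: [0.5755, 0.0497, 0.0354]
orientation: [[-0.0, 1.0, 0.007], [1.0, 0.0, -0.007], [-0.007, 0.007, -1.0]]
contact_force: [-1.2, 1.2, 7.9]
opening: 0.0428
gripper_force: 40.5
clock: 15.78
ee_pos: [0.5727, 0.0847, 0.0455]
orientation: [[-0.004, 1.0, 0.004], [1.0, 0.004, -0.006], [-0.006, 0.004, -1.0]]
contact_force: [-0.3, -0.7, -1.4]
opening: 0.0429
gripper_force: 41.2
clock: 15.87
ee_pos: [0.5728, 0.0821, 0.0451]
orientation: [[-0.002, 1.0, 0.004], [1.0, 0.002, -0.008], [-0.008, 0.004, -1.0]]
contact_force: [1.3, -0.2, -0.9]
opening: 0.0424
gripper_force: 41.2
```

Lower, release, then go to black.

```bash
python3 nudge.py '[[0,0,0,-0.001,0.001,0.006,0.03],[0,0,0,-0.001,0.001,0.012,0.03],[0,0,0,-0.001,0.001,0.012,0.03],[0,0,0,-0.001,0.001,0.012,0.03]]'; python3 nudge.py '[[0,0,0,0,0,0,0.07],[0,0,0,0,0,0,0.07],[0,0,0,0,0,0,0.07],[0,0,0,0,0,-0.03,0.07],[0,0,0,0,0,-0.055,0.07]]'|grep -E "ee|op"; python3 nudge.py '[[0,0,0,-0.04,0,0,0.07],[0,0,0,-0.078,0,0,0.07],[0,0,0,-0.078,0,0,0.07],[0,0,0,-0.078,0,0,0.07],[0,0,0,-0.078,0,0,0.07]]'|grep ee
```

```text
clock: 16.2
ee_pos: [0.5749, 0.0792, 0.0336]
orientation: [[0.001, 1.0, 0.005], [1.0, -0.001, -0.009], [-0.009, 0.005, -1.0]]
contact_force: [-0.6, -0.2, 8.5]
opening: 0.0431
gripper_force: 44.4
ee_pos: [0.573, 0.0796, 0.0877]
opening: 0.0701
ee_pos: [0.574, 0.002, 0.0886]
```

```bash
python3 nudge.py '[[0,0,0,0.001,0.002,0.03,0.07],[0,0,0,0.001,0.002,0.055,0.07],[0,0,0,0.001,0.002,0.055,0.07],[0,0,0,0.001,0.002,0.055,0.07]]'|grep ee; python3 nudge.py '[[0,0,0,0,0,0,0.03],[0,0,0,0,0,0,0.03],[0,0,0,0,0,0,0.03],[0,0,0,0,0,0,0.03],[0,0,0,0,0,0,0.03]]'; python3 nudge.py '[[0,0,0,0,0,-0.012,0.03],[0,0,0,-0.01,0,-0.012,0.03],[0,0,0,-0.018,0,-0.012,0.03],[0,0,0,-0.018,0,-0.012,0.03],[0,0,0,-0.018,0,-0.012,0.03]]'; python3 nudge.py '[[0,0,0,0,0.001,0.006,0.03],[0,0,0,0,0.001,0.013,0.03],[0,0,0,0,0.001,0.013,0.03],[0,0,0,0,0.001,0.013,0.03]]'
```

```text
ee_pos: [0.5752, 0.0043, 0.0331]
clock: 17.78
ee_pos: [0.5776, 0.0034, 0.0357]
orientation: [[-0.0, 1.0, 0.007], [1.0, 0.0, -0.008], [-0.008, 0.007, -1.0]]
contact_force: [-1.1, 0.9, 6.7]
opening: 0.0433
gripper_force: 40.9
clock: 18.2
ee_pos: [0.5762, -0.0165, 0.046]
orientation: [[0.002, 1.0, 0.004], [1.0, -0.002, -0.009], [-0.009, 0.004, -1.0]]
contact_force: [0.3, -0.2, -1.3]
opening: 0.043
gripper_force: 41.0
clock: 18.53
ee_pos: [0.5778, -0.0156, 0.0331]
orientation: [[0.0, 1.0, 0.005], [1.0, -0.0, -0.009], [-0.009, 0.005, -1.0]]
contact_force: [-1.8, -0.6, 5.5]
opening: 0.0429
gripper_force: 45.5
```

```bash
python3 nudge.py '[[0,0,0,0,0,0,0.07],[0,0,0,0,0,0,0.07],[0,0,0,0,0,0,0.07],[0,0,0,0,0,-0.04,0.07],[0,0,0,0,0,-0.08,0.07]]'|grep -E "ee|op"; python3 nudge.py '[[0,0,0,0.002,-0.04,0,0.07],[0,0,0,0.004,-0.08,0,0.07],[0,0,0,0.006,-0.12,0,0.07],[0,0,0,0.006,-0.148,0,0.07],[0,0,0,0.006,-0.148,0,0.07]]'|grep ee;python3 nudge.py '[[0,0,0,0,0,0,0.07],[0,0,0,0,0,0,0.07]]'|grep ee; python3 u.py; python3 -c "
from h import *
a=cv2.resize(grab('top')['frame'][140:230,250:360],None,fx=5,fy=5,interpolation=2)
b=cv2.resize(grab('side')['frame'][215:335,215:335],(450,450),interpolation=2)
cv2.imwrite('pics/a6.png',cv2.cvtColor(np.hstack([cv2.resize(a,(350,286)),b[:286]]) if 0 else np.hstack([np.pad(cv2.resize(a,(350,286)),((0,164),(0,0),(0,0))),b]),cv2.COLOR_RGB2BGR))"
```

```text
ee_pos: [0.5746, -0.0149, 0.1113]
opening: 0.07
ee_pos: [0.4219, -0.0097, 0.1112]
ee_pos: [0.4301, -0.0087, 0.1127]
blue 94 [299.7 213.3] [0.4363 0.1386 0.05  ]
green 28 [345.  202.1] [ 0.4707 -0.0188  0.05  ]
redlever 15 [210.9 169.4] [0.5613 0.4148 0.245 ]
[ 0.4306 -0.0085  0.1127] [[0.0, 1.0, 0.006], [1.0, -0.0, -0.008], [-0.008, 0.006, -1.0]]
```

View pics/a6.png

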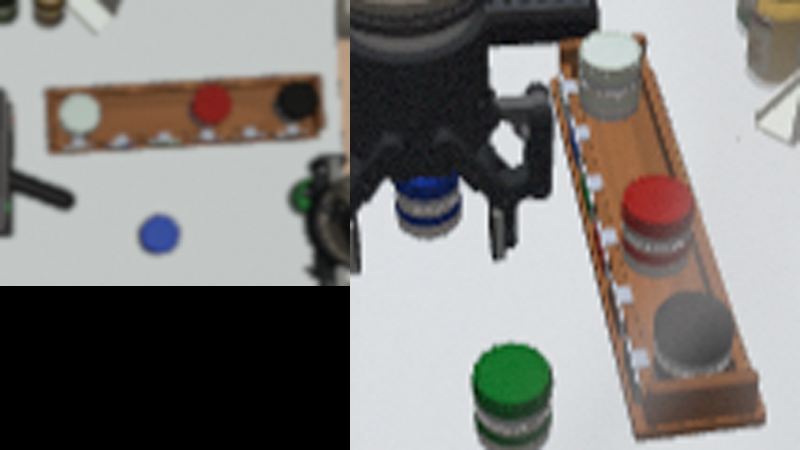

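Run:
```python
from h import *
s=grab("side")
print(on(s,235,307.9,.05),on(s,258.2,315,.05))
```

```text
[ 0.42770672 -0.01069159  0.05      ] [ 0.47414485 -0.03447291  0.05      ]
```

```bash
python3 nudge.py '[[0,0,0,-0.015,0.025,0,0.07],[0,0,0,-0.0245,0.0435,0,0.07],[0,0,0,-0.0245,0.0435,0,0.07],[0,0,0,-0.0245,0.0435,0.02,0.07],[0,0,0,-0.0245,0.0435,0.02,0.07]]'|grep ee; python3 -c "
from h import *
s=grab('side');crop(s,200,250,320,350,5,'pics/a7.png')"
```

```text
ee_pos: [0.4715, -0.0334, 0.0906]
```

View pics/a7.png

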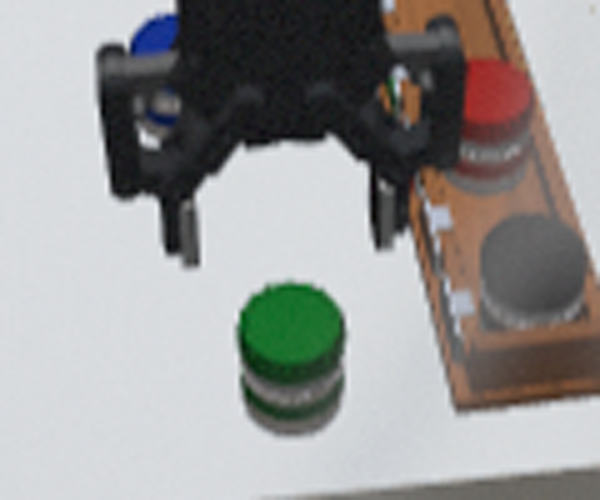

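```bash
python3 nudge.py '[[0,0,0,0,0.001,0.035,0.07],[0,0,0,0,0.001,0.068,0.07],[0,0,0,0,0.001,0.068,0.07],[0,0,0,0,0.001,0.068,0.07]]'|grep ee; python3 nudge.py '[[0,0,0,0,0,0,0.03],[0,0,0,0,0,0,0.03],[0,0,0,0,0,0,0.03],[0,0,0,0,0,0,0.03],[0,0,0,0,0,0,0.03]]' 50; python3 nudge.py '[[0,0,0,0,0,-0.035,0.03],[0,0,0,0,0,-0.07,0.03],[0,0,0,0,0,-0.08,0.03],[0,0,0,0,0,-0.08,0.03]]'
```

```text
ee_pos: [0.4727, -0.0334, 0.0245]
clock: 20.95
ee_pos: [0.4753, -0.0338, 0.027]
orientation: [[0.0, 1.0, 0.008], [1.0, -0.0, -0.009], [-0.009, 0.008, -1.0]]
contact_force: [-1.5, 0.2, 7.2]
opening: 0.0427
gripper_force: 49.7
clock: 21.28
ee_pos: [0.4762, -0.0334, 0.1086]
orientation: [[0.001, 1.0, 0.012], [1.0, -0.001, -0.009], [-0.009, 0.012, -1.0]]
contact_force: [-0.1, -0.4, -1.6]
opening: 0.0425
gripper_force: 51.8
```

```bash
python3 nudge.py '[[0,0,0,0.035,0.021,0,0.03],[0,0,0,0.07,0.042,0,0.03],[0,0,0,0.105,0.063,0,0.03],[0,0,0,0.14,0.084,0,0.03],[0,0,0,0.161,0.097,0,0.03]]'|grep -E "ee|op"; python3 nudge.py '[[0,0,0,0,0,0,0.03],[0,0,0,0,0,0,0.03],[0,0,0,0,0,0,0.03]]'
```

```text
ee_pos: [0.5716, 0.1322, 0.1034]
opening: 0.0423
clock: 21.95
ee_pos: [0.5695, 0.1265, 0.1027]
orientation: [[0.0, 1.0, 0.002], [1.0, -0.0, -0.01], [-0.01, 0.002, -1.0]]
contact_force: [-0.5, -0.4, -2.0]
opening: 0.0425
gripper_force: 51.8
```

```bash
python3 nudge.py '[[0,0,0,0.001,0.002,0.025,0.03],[0,0,0,0.001,0.002,0.045,0.03],[0,0,0,0.001,0.002,0.045,0.03],[0,0,0,0.001,0.002,0.045,0.03]]'|grep -E "ee|cont|op"; python3 nudge.py '[[0,0,0,0,0,0.01,0.03],[0,0,0,0,0,0.02,0.03],[0,0,0,0,0,0.02,0.03],[0,0,0,0,0,0.02,0.03]]'
```

```text
ee_pos: [0.5715, 0.1263, 0.058]
contact_force: [0.3, 0.4, -0.6]
opening: 0.0425
clock: 22.62
ee_pos: [0.5726, 0.128, 0.0387]
orientation: [[0.0, 1.0, 0.004], [1.0, -0.0, -0.009], [-0.009, 0.004, -1.0]]
contact_force: [0.6, 0.2, -3.0]
opening: 0.0426
gripper_force: 53.9
```

```bash
python3 nudge.py '[[0,0,0,0,0,0.003,0.03],[0,0,0,0,0,0.003,0.03]]'|grep -E "ee|cont"; python3 nudge.py '[[0,0,0,0,0,0,0.07],[0,0,0,0,0,0,0.07],[0,0,0,0,0,0,0.07],[0,0,0,0,0,-0.04,0.07],[0,0,0,0,0,-0.075,0.07]]'|grep -E "ee|op";  python3 nudge.py '[[0,0,0,0.003,-0.035,0,0.07],[0,0,0,0.005,-0.07,0,0.07],[0,0,0,0.01,-0.1,0,0.07],[0,0,0,0.011,-0.1,0,0.07],[0,0,0,0.011,-0.1,0,0.07]]'|grep ee; python3 u.py; python3 -c "
from h import *
a=cv2.resize(grab('top')['frame'][140:230,250:360],None,fx=3,fy=3,interpolation=2)
b=cv2.resize(grab('side')['frame'][215:335,215:335],(450,450),interpolation=2)
cv2.imwrite('pics/a8.png',cv2.cvtColor(np.hstack([np.pad(a,((0,180),(0,0),(0,0))),b]),cv2.COLOR_RGB2BGR))"
```

```text
ee_pos: [0.573, 0.1283, 0.038]
contact_force: [-4.9, -2.1, 17.5]
ee_pos: [0.5709, 0.1285, 0.1102]
opening: 0.0704
ee_pos: [0.4712, 0.1401, 0.1106]
blue 48 [297.5 213.8] [0.435  0.1464 0.05  ]
green 87 [300.4 172.3] [0.5786 0.1304 0.05  ]
redlever 15 [210.9 169.4] [0.5613 0.4148 0.245 ]
[0.4727 0.1399 0.1107] [[-0.001, 1.0, 0.005], [1.0, 0.001, -0.008], [-0.008, 0.005, -1.0]]
```

View pics/a8.png

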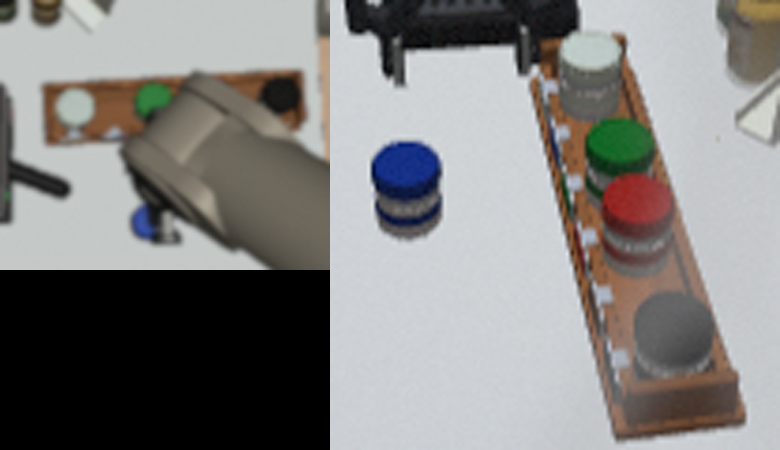

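```bash
python3 nudge.py '[[0,0,0,-0.001,-0.02,0,0.07],[0,0,0,-0.001,-0.036,0,0.07],[0,0,0,-0.001,-0.036,0.03,0.07],[0,0,0,-0.001,-0.036,0.06,0.07],[0,0,0,-0.001,-0.036,0.088,0.07]]'|grep ee; python3 nudge.py '[[0,0,0,0,0,0,0.07],[0,0,0,0,0,0,0.03],[0,0,0,0,0,0,0.03],[0,0,0,0,0,0,0.03],[0,0,0,0,0,0,0.03]]' 50;  python3 nudge.py '[[0,0,0,0,0,0,0.03],[0,0,0,0,0,-0.035,0.03],[0,0,0,0,0,-0.07,0.03],[0,0,0,0,0,-0.08,0.03],[0,0,0,0,0,-0.08,0.03]]'
```

```text
ee_pos: [0.4384, 0.138, 0.0213]
clock: 24.6
ee_pos: [0.4382, 0.1385, 0.0237]
orientation: [[0.0, 1.0, 0.007], [1.0, -0.0, -0.007], [-0.007, 0.007, -1.0]]
contact_force: [-0.0, 0.2, 1.7]
opening: 0.0427
gripper_force: 50.9
clock: 25.02
ee_pos: [0.4387, 0.1394, 0.1052]
orientation: [[0.001, 1.0, 0.011], [1.0, -0.001, -0.007], [-0.007, 0.011, -1.0]]
contact_force: [0.8, 0.1, -1.1]
opening: 0.0424
gripper_force: 51.8
```

```bash
python3 nudge.py '[[0,0,0,0.01,0.035,0,0.03],[0,0,0,0.02,0.07,0,0.03],[0,0,0,0.03,0.105,0,0.03],[0,0,0,0.036,0.1326,0,0.03],[0,0,0,0.036,0.1326,0,0.03]]'|grep -E "ee|op"; python3 nudge.py '[[0,0,0,0,0,0,0.03],[0,0,0,0,0,0,0.03],[0,0,0,0,0,0,0.03]]'; python3 -c "
from h import *
f=grab('side');b=cv2.resize(f['frame'][215:335,215:335],(450,450),interpolation=2)
t=grab('top');h=cv2.cvtColor(t['frame'],cv2.COLOR_RGB2HSV)
cv2.imwrite('pics/a9.png',cv2.cvtColor(b,cv2.COLOR_RGB2BGR))"
```

```text
ee_pos: [0.5742, 0.1753, 0.1013]
opening: 0.0428
clock: 25.68
ee_pos: [0.5674, 0.1742, 0.1015]
orientation: [[-0.001, 1.0, 0.002], [1.0, 0.001, -0.01], [-0.01, 0.002, -1.0]]
contact_force: [-0.1, -0.5, -1.8]
opening: 0.0427
gripper_force: 51.9
```

View pics/a9.png

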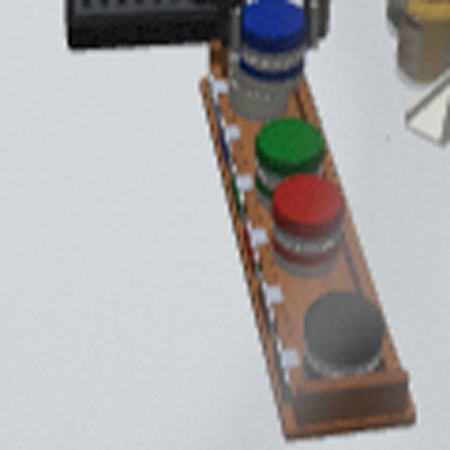

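```bash
python3 nudge.py '[[0,0,0,0.001,0.002,0.02,0.03],[0,0,0,0.001,0.002,0.033,0.03],[0,0,0,0.001,0.002,0.033,0.03],[0,0,0,0.001,0.002,0.033,0.03]]'|grep -E "ee|cont|op"; python3 nudge.py '[[0,0,0,0,0,0.01,0.03],[0,0,0,0,0,0.02,0.03],[0,0,0,0,0,0.02,0.03],[0,0,0,0,0,0.02,0.03]]'|grep -E "ee|cont|op"; python3 nudge.py '[[0,0,0,0,0,0.007,0.03],[0,0,0,0,0,0.014,0.03],[0,0,0,0,0,0.014,0.03],[0,0,0,0,0,0.014,0.03]]'
```

```text
ee_pos: [0.5702, 0.175, 0.0687]
contact_force: [0.1, 0.2, -1.3]
opening: 0.0424
ee_pos: [0.5708, 0.175, 0.0488]
contact_force: [-0.1, 0.1, -0.2]
opening: 0.0422
clock: 26.78
ee_pos: [0.5713, 0.1752, 0.0351]
orientation: [[-0.0, 1.0, 0.004], [1.0, 0.0, -0.008], [-0.008, 0.004, -1.0]]
contact_force: [-0.9, -0.8, -0.9]
opening: 0.0425
gripper_force: 53.2
```

Lower to contact, release, retreat up and away, look.

```bash
python3 nudge.py '[[0,0,0,0,0,0.002,0.03],[0,0,0,0,0,0.003,0.03],[0,0,0,0,0,0.003,0.03]]'|grep -E "ee|cont|op"; python3 nudge.py '[[0,0,0,0,0,0,0.07],[0,0,0,0,0,0,0.07],[0,0,0,0,0,0,0.07],[0,0,0,0,0,-0.04,0.07],[0,0,0,0,0,-0.08,0.07]]'|grep -E "ee|op"; python3 nudge.py '[[0,0,0,-0.04,0,-0.01,0.07],[0,0,0,-0.08,0,-0.02,0.07],[0,0,0,-0.12,-0.01,-0.03,0.07],[0,0,0,-0.16,-0.02,-0.04,0.07],[0,0,0,-0.2,-0.03,-0.04,0.07]]'|grep ee; python3 nudge.py '[[0,0,0,-0.04,0,0,0.07],[0,0,0,-0.08,0,0,0.07],[0,0,0,-0.12,-0.01,0,0.07],[0,0,0,-0.16,-0.02,0,0.07],[0,0,0,-0.2,-0.03,0,0.07]]'|grep ee; python3 nudge.py '[[0,0,0,0,0,0,0.07],[0,0,0,0,0,0,0.07],[0,0,0,0,0,0,0.07]]'|grep ee; python3 u.py; python3 -c "
from h import *
a=cv2.resize(grab('top')['frame'][145:225,170:360],None,fx=4,fy=4,interpolation=2)
b=cv2.resize(grab('side')['frame'][215:275,180:340],None,fx=4,fy=4,interpolation=2)
cv2.imwrite('pics/a10.png',cv2.cvtColor(np.vstack([a,np.pad(b,((0,0),(0,120),(0,0)))]),cv2.COLOR_RGB2BGR))"
```

```text
ee_pos: [0.5715, 0.1751, 0.0348]
contact_force: [-7.9, -4.6, 22.6]
opening: 0.0426
ee_pos: [0.5691, 0.1749, 0.1108]
opening: 0.0699
ee_pos: [0.5418, -0.0242, 0.1556]
ee_pos: [0.5105, -0.2247, 0.1553]
ee_pos: [0.5112, -0.2225, 0.1553]
blue 113 [288.2 174.4] [0.5724 0.1731 0.05  ]
green 111 [301.1 173.2] [0.5753 0.1281 0.05  ]
redlever 15 [210.9 169.4] [0.5613 0.4148 0.245 ]
[ 0.5116 -0.2215  0.1554] [[-0.002, 1.0, 0.004], [1.0, 0.002, -0.007], [-0.007, 0.004, -1.0]]
```

View pics/a10.png

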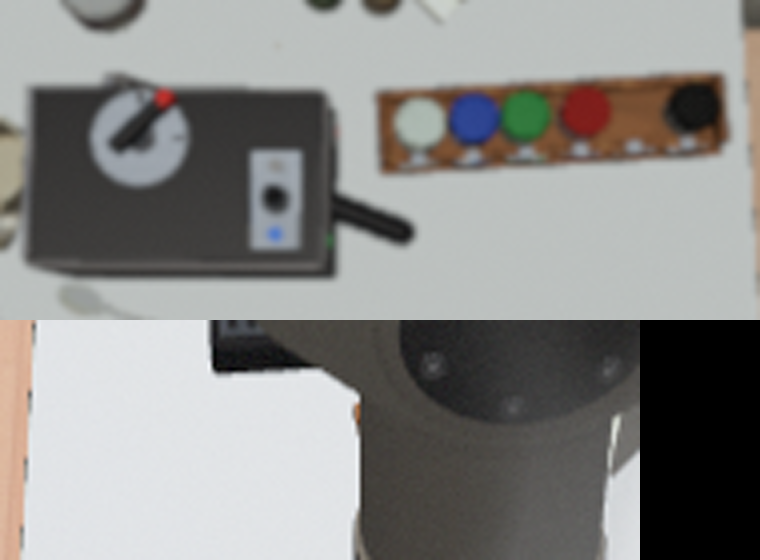

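```bash
python3 -c "
from station import arm, order, grab_frame
print(order.sign_off())"
```

```text
the job is handed in; nothing more can be done
None
```

The job is handed in, with no verdict returned: the machine was flushed, the steam lever now stands at about 45° by the gripper's turn (one camera reading gave 48°), and all five tins present (no brown one this time) stand behind their own tabs; no move went near the mug or the spoon.

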